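# Reload the bin rail on a makerspace bench

### The arm

A 6-joint arm with a two-finger parallel gripper is mounted at the origin on the work surface. World frame = base frame: x ahead of the robot, y to its left, z up, the work surface at z = 0. Lengths are in m, angles in rad, forces in N, time in s.
With the tool pointing down it reaches from about 0.35 to 0.725 m from the base axis. Payload 6 kg.
Tool frame: the origin (TCP) lies between the finger pads; the fingertips stand 14 mm ahead of it and the grasp point (between the pads) lies 5 mm behind it; z points along the fingers, y is the line along which they close (so a half turn about z gives the same grasp; the last joint's range is limited). The gripper opens to 85 mm and grips with 20 to 120 N. Pads are 22 mm wide; open, the fingers measure 114 mm over their backs; the gripper's body (76 mm by 85 mm) begins 54 mm behind the grasp point. The pads swing forward as they close: fully open they stand 13 mm farther back than shut.
Start: joints at [1.601, 0.04, 0.085, 0, -1.615, -0.334], TCP at [0.179, 0.573, 0.245] pointing down, gripper open.
Joint ranges: [-2.56, 2.56], [-1.29, 2.01], [-1.08, 1.49], [-3.29, 1.98], [-2.81, -0.18], [-2.99, 2.99]. Speed limits (rad/s): [2.57, 2.57, 3.01, 3.14, 3.14, 3.14].

### API

Orientations are given as a 3x3 rotation matrix whose columns are the frame's x, y, z axes.
In Python, from plant import arm, viewer, nets gives the robot as it stands.
- The arm moves only by the shell command python3 -m crank 'ROWS' [FORCE]. ROWS is a JSON object of lists of equal length, an entry for each row: "fingers": the opening, from 0 (shut) to 1 (fully open); "slide": the shift along the tool's x, y, z in cm, a list of three; "twist": the turn about the tool's z in degrees. In form: {"fingers": [fingers, ...], "slide": [[dx, dy, dz], ...], "twist": [twist, ...]}. A call has 1 to 20 rows; each row shifts and turns the commanded pose from where the row before left it, along the tool's axes as they then stand; what a row does not reach is not made up. A row lasts 1/8 s, in which the tool goes at most 62.5 mm and 10.7 degrees, less where a joint would pass 70% of its speed; a pose out of reach is approached as far as the arm can. A call with a gripper value outside its range is refused whole. The fingers move at their own pace and stop on an object; FORCE is the grip in N (left out, the last holds). Time passes only in rows, so rows that do not move let the fingers close. It gives the time, the measured TCP pose, the force, the opening and the grip force at its end, in the units of the state.
- arm.read_state(): the state, without advancing time (a new reading comes with each control period).
- viewer.capture(name): name is "scene" or "top"; returns the picture (480x640x3 uint8, red, green, blue); there is no depth.
- viewer.calibration(name): a dict with "fx", "fy", "cx", "cy" (pixels), "world_from_camera" (4x4, takes a point from camera to world coordinates). Camera axes: x right, y up, looking along -z (the intrinsics and any distortion apply to the point x, -y, -z); pixel columns grow to the right and rows downward; lengths in m; the calibration is good to about 2 mm. A picture is of the moment at which its call begins. calibration takes no time and is no camera call.
- arm.finish_job(): hands the job in; it is judged then, once.
Trained networks look in the newest picture that a camera, given by its name, has taken for a name from the list of things; names that differ only in an ending like _2 or _b are one class to them, and where a whole thing is asked for, a point or a joint stands for the part that bears it (a point fixed in the world has none). Each returns a list of dicts, best first, with "conf" (0 to 1); they miss things now and then, are a little off and sometimes report something else, mostly with a low value. They report only what shows in the picture. A call takes as long as a camera call.
- nets.regions_of(camera, query): "pixels" (480x640 bool, what is visible of it) and "bbox" ([left, top, width, height] in pixels, round what is visible of it).
The state is a dict: "time_s": time; "joints": joint angles; "joint_vel": joint speeds; "tau": joint torques, N m; "position": TCP position; "ee_rot": TCP orientation; "ft_force": force on the tool from outside, world axes, zero at the start; "ft_torque": the same for the moment, N m; "finger_gap": opening from 0.0 (shut) to 1.0 (fully open); "grip_force": force on a finger pad.
Only numpy, scipy, OpenCV 4.12 (cv2) and the standard library are available. Lean on these libraries where they do the work, as an engineer would, in place of code of your own. Each camera call takes 0.05 s, during which the arm holds its last target. There are 200 camera calls.

### The job

First clear the loading end of the bin rail: take the empty bin off the rail and stand it in the black return tray. Then hook every full bin onto the rail at the open loading end and slide it along under the lamp bar, so that each hangs free, centred under a label plate of its own. Keep the full bins upright so that nothing spills, and leave the other things on the bench alone.

Things in the scene. Friction and masses are not known exactly. Their poses are not given: they have to be found in the camera images.
- rack: Rail frame of aluminium extrusion fixed on the bench. Origin on the bench below the middle of the rail; z up, y along the rail, x away from the side where the bins hang. Rail: 12 mm round steel rod, axis 150 mm high at x = 0, between two 20 mm square end posts (y = -205 and +205 mm, tops 160 mm high). Behind the rail 30 mm are free for the hook lips.
- rest (a point): Middle of the lower rod, 12 mm thick, axis 69 mm above the bench, straight below the rail. Hung bins lean back against it: a released bin tips about 0.1 rad, its grip point sinks some 6 mm and its hook shifts 4 mm towards -x until the lip bears on the back of the rail.
- lamp (a point): Middle of the top of the black lamp bar over the rail: 36 mm deep, underside 170 mm and top 186 mm above the bench (label plates to 188 mm), covering the rail from y = -200 to +82 mm. It leaves 8 mm above the crown of a hung bin: too little to hook on or lift off there, enough to slide.
- loading (a point): Top of the rail in the middle of the open loading end, y = +137 mm in the rack's frame, 156 mm above the bench. The 50 mm wide hook must lie between y = +82 and +195 mm to go on or come off; lifted some 30 mm the lip clears the rail.
- label1 (a point): Top of the rail exactly under the middle of blank white label plate 1 (44 mm wide, on top of the lamp bar), y = -140 mm in the rack's frame, 156 mm above the bench. Label 1 is the farthest from the loading end; label pitch 88 mm.
- label2 (a point): Top of the rail exactly under the middle of blank white label plate 2 (44 mm wide, on top of the lamp bar), y = -52 mm in the rack's frame, 156 mm above the bench. Label 1 is the farthest from the loading end; label pitch 88 mm.
- label3 (a point): Top of the rail exactly under the middle of blank white label plate 3 (44 mm wide, on top of the lamp bar), y = +36 mm in the rack's frame, 156 mm above the bench. Label 1 is the farthest from the loading end; label pitch 88 mm.
- bin_a_grip (a point): Full bin holding printed angle brackets (below 40 mm above its underside); stands on the bench at the start; about 0.3 kg; may be absent. White hook-on bin, 100 mm (x) by 70 mm (y), rim 66 mm high, upright carrying fin in its middle 46 mm (x) by 12 mm (y), top at 128 mm; downward-open hook on its +x side, top at 107 mm. Grip point: middle of the fin, 108 mm above the underside. z up, x to the hook side.
- bin_a_hook (a point): Middle of the underside of the hook's crown, 60 mm towards +x and 7 mm below the bin's grip point; same axes. Crown 6 mm thick, throat 20 mm wide (x), lip behind it 5 mm thick, hanging 18 mm below this point; hook 50 mm wide (y). On a hung bin this point lies at the top of the rail.
- bin_b_grip (a point): Full bin holding printed knobs (below 40 mm above its underside); stands on the bench at the start; about 0.3 kg; may be absent. Same bin as bin_a. Grip point: middle of the fin, 108 mm above the underside. z up, x to the hook side.
- bin_b_hook (a point): Middle of the underside of the hook's crown, 60 mm towards +x and 7 mm below the bin's grip point; same axes. Crown 6 mm thick, throat 20 mm wide (x), lip behind it 5 mm thick, hanging 18 mm below this point; hook 50 mm wide (y). On a hung bin this point lies at the top of the rail.
- bin_c_grip (a point): Full bin holding short steel rods (below 40 mm above its underside); stands on the bench at the start; about 0.3 kg; may be absent. Same bin as bin_a. Grip point: middle of the fin, 108 mm above the underside. z up, x to the hook side.
- bin_c_hook (a point): Middle of the underside of the hook's crown, 60 mm towards +x and 7 mm below the bin's grip point; same axes. Crown 6 mm thick, throat 20 mm wide (x), lip behind it 5 mm thick, hanging 18 mm below this point; hook 50 mm wide (y). On a hung bin this point lies at the top of the rail.
- bin_empty_grip (a point): Empty bin, about 0.14 kg, left hanging at the loading end of the rail, where it blocks the way. Same bin as bin_a. Grip point: middle of the fin, 108 mm above the underside. z up, x to the hook side.
- bin_empty_hook (a point): Middle of the underside of the hook's crown, 60 mm towards +x and 7 mm below the bin's grip point; same axes. Crown 6 mm thick, throat 20 mm wide (x), lip behind it 5 mm thick, hanging 18 mm below this point; hook 50 mm wide (y). On a hung bin this point lies at the top of the rail.
- tray: Black shallow tray for returned empties, fixed on the bench: outside 155 mm (x) by 135 mm (y), 24 mm high, walls and floor 4 to 5 mm. Origin under its centre on the bench.
- spool: Small filament spool lying flat, 90 mm across, 40 mm high. Not part of the job; leave it. Origin at the middle of its underside.
- screwdriver: Screwdriver lying on the bench. Not part of the job; leave it. Origin under it.
- bottle: White bottle, 60 mm across, 170 mm high. Not part of the job; leave it. Origin at the middle of its underside.
- jar: Jar, 60 mm across, 75 mm high. Not part of the job; leave it. Origin at the middle of its underside.
- bracket: Printed angle bracket, 60 x 40 x 50 mm. Not part of the job; leave it. Origin at the middle of its underside.
- mug: White mug, 76 mm across, 90 mm high. Not part of the job; leave it. Origin at the middle of its underside.

How it is judged:
On the way:
1. the empty bin is off the rail and stands in the return tray (x of bin_empty_grip in the frame of tray between -0.045 and 0.045 m and y of bin_empty_grip in the frame of tray between -0.045 and 0.045 m and z of bin_empty_grip in the frame of tray below 0.12 m and angle between bin_empty_grip's own z axis and vertical below 0.12 rad), for 0.2 s.
At the end, for the whole second after the job is handed in: The empty bin stands upright and at rest in the return tray (its grip point within 45 mm of the tray's centre in the tray's x and y); every full bin hangs at rest on the rail, its hook point within 13 mm of one of the three label points, one bin to a label (all of step 1 and (distance between bin_a_hook and label1 below 0.013 m or distance between bin_a_hook and label2 below 0.013 m or distance between bin_a_hook and label3 below 0.013 m) and angle between each of bin_a_grip, bin_b_grip, bin_c_grip's own z axis and vertical below 0.25 rad and (distance between bin_b_hook and label1 below 0.013 m or distance between bin_b_hook and label2 below 0.013 m or distance between bin_b_hook and label3 below 0.013 m) and (distance between bin_c_hook and label1 below 0.013 m or distance between bin_c_hook and label2 below 0.013 m or distance between bin_c_hook and label3 below 0.013 m)); the robot touches nothing.
It fails at once if a full bin is tipped by more than 40 degrees (angle between any of bin_a_grip, bin_b_grip, bin_c_grip's own z axis and vertical above 0.7 rad).
It fails at once if another thing on the bench is moved by more than 60 mm (distance of any of spool, screwdriver, bottle, jar, bracket, mug from where it was at the start of the episode above 0.06 m).
Of bin_a, bin_b, bin_c only 2 to 3 are there at a start; the rules pass over those that are not, and their reading is None.
At some moment in a run one of bin_a, bin_b, bin_c may be knocked a few centimetres aside while the robot is not near it.
It also fails if it takes over 210 s, if anything falls off the work surface, if the arm or the gripper's body presses on something with over 40 N, if the wrist force passes 120 N, or if a joint passes its speed limit or range.

## Working session

There is one attempt and no reset: what is moved stays moved. The work goes in short steps, Python scripts to look and compute and a shell command to move; the robot and the scene stay as the last step left them, time stands still between calls to the robot, and variables do not carry over. Pictures are saved under pics/ and viewed, at most 14 in all, crops included, and the job is handed in when it is done.

```bash
ls; mkdir -p pics; python3 - <<'E'
from plant import arm, viewer, nets
import cv2, numpy as np
for n in ("scene","top"):
    im=viewer.capture(n); cv2.imwrite(f"pics/{n}0.png",im[:,:,::-1])
    c=viewer.calibration(n); print(n,{k:(np.round(v,4).tolist() if not isinstance(v,str) else v) for k,v in c.items()})
    for q in ("bin_a_grip","bin_empty_grip","tray","rack"):
        for r in nets.regions_of(n,q)[:6]: print(q,round(r["conf"],2),r["bbox"])
s=arm.read_state(); print(s["time_s"],np.round(s["ee_rot"],3).tolist(),s["position"],s["finger_gap"])
E
```

```text
pics
scene {'fx': 562.2945, 'fy': 562.2945, 'cx': 316.3516, 'cy': 245.2169, 'world_from_camera': [[-0.6981, -0.6168, 0.3636, 1.1318], [0.716, -0.6019, 0.3536, 0.6231], [0.0007, 0.5072, 0.8619, 1.5027], [0.0, 0.0, 0.0, 1.0]]}
bin_a_grip 0.62 [370.8, 296.0, 39.3, 52.4]
bin_empty_grip 0.91 [325.1, 242.1, 41.6, 44.0]
tray 0.92 [221.4, 133.9, 64.0, 51.2]
tray 0.49 [301.3, 181.9, 27.9, 19.5]
top {'fx': 593.709, 'fy': 593.709, 'cx': 304.9057, 'cy': 248.8328, 'world_from_camera': [[0.0142, 0.9894, -0.1446, 0.3599], [-0.9995, 0.0183, 0.0272, 0.0608], [0.0295, 0.1441, 0.9891, 1.4474], [0.0, 0.0, 0.0, 1.0]]}
bin_a_grip 0.94 [154.9, 212.3, 33.3, 59.9]
bin_a_grip 0.72 [444.7, 214.0, 37.3, 28.3]
bin_a_grip 0.66 [290.1, 300.7, 26.7, 21.9]
bin_empty_grip 0.9 [236.0, 228.7, 36.5, 59.1]
bin_empty_grip 0.45 [288.4, 300.7, 31.2, 21.3]
tray 0.96 [436.8, 282.5, 61.2, 68.3]
tray 0.26 [219.9, 172.8, 195.6, 94.7]
rack 0.6 [220.1, 171.9, 194.7, 91.6]
0.5 [[0.954, -0.299, -0.0], [-0.299, -0.954, -0.0], [0.0, 0.0, -1.0]] [0.17945399 0.57250242 0.24520022] 1.0010340786570315
```

View pics/scene0.png

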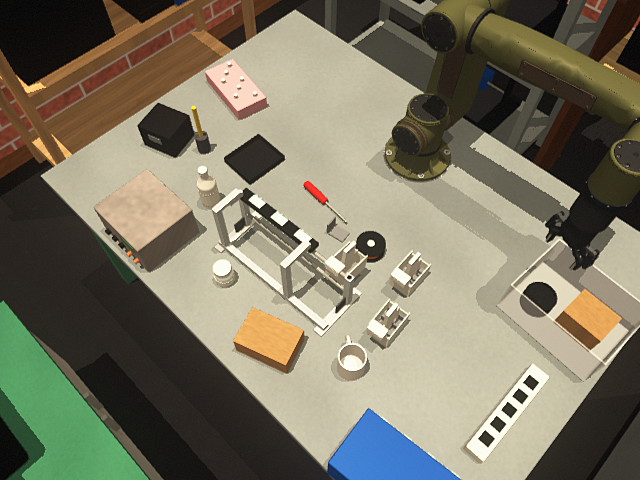

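View pics/top0.png

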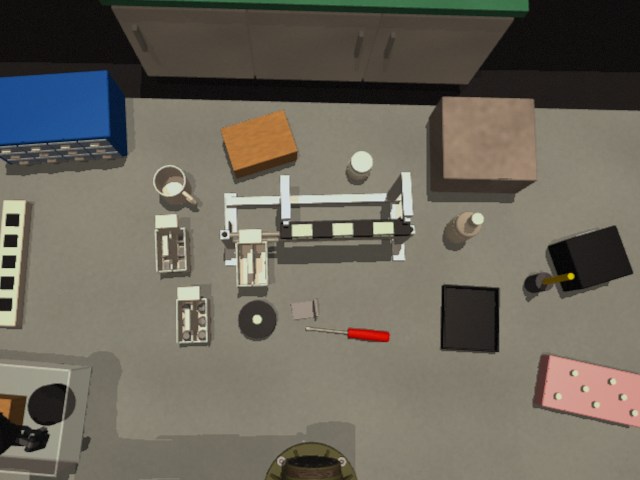

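The pictures show two full bins, at (172,245) and (192,315) in the top view. The empty bin hangs at (252,262), and the tray is at (470,318). I'll crop closer.

```bash
cat > h.py <<'E'
from plant import arm, viewer, nets
import cv2, numpy as np
def ray(cam,u,v,z):
    c=viewer.calibration(cam); T=np.array(c["world_from_camera"])
    d=T[:3,:3]@np.array([(u-c["cx"])/c["fx"],-(v-c["cy"])/c["fy"],-1.]); o=T[:3,3]
    return o+d*(z-o[2])/d[2]
def proj(cam,p):
    c=viewer.calibration(cam); T=np.array(c["world_from_camera"])
    q=T[:3,:3].T@(np.array(p)-T[:3,3]); return np.array([c["cx"]+c["fx"]*q[0]/-q[2], c["cy"]+c["fy"]*-q[1]/-q[2]])
def crop(cam,x,y,w,h,s,name):
    im=viewer.capture(cam)[:,:,::-1]
    cv2.imwrite("pics/"+name,cv2.resize(im[y:y+h,x:x+w],None,fx=s,fy=s,interpolation=cv2.INTER_CUBIC))
E
python3 - <<'E'
from h import *
print(viewer.calibration("top").keys())
crop("top",145,205,135,150,4,"c1.png")
crop("top",215,165,205,115,3.9,"c2.png")
for u,v in [(443,288),(497,289),(497,350),(443,349)]: print("tray",ray("top",u,v,.024).round(3))
print("tray centre mask")
for u,v in [(302,230),(343,229),(383,228)]: print("label",ray("top",u,v,.188).round(4))
E
```

```text
dict_keys(['fx', 'fy', 'cx', 'cy', 'world_from_camera'])
tray [ 0.478 -0.314  0.024]
tray [ 0.478 -0.445  0.024]
tray [ 0.332 -0.441  0.024]
tray [ 0.333 -0.311  0.024]
tray centre mask
label [0.5849 0.033  0.188 ]
label [ 0.5888 -0.0555  0.188 ]
label [ 0.5927 -0.1423  0.188 ]
```

View pics/c1.png

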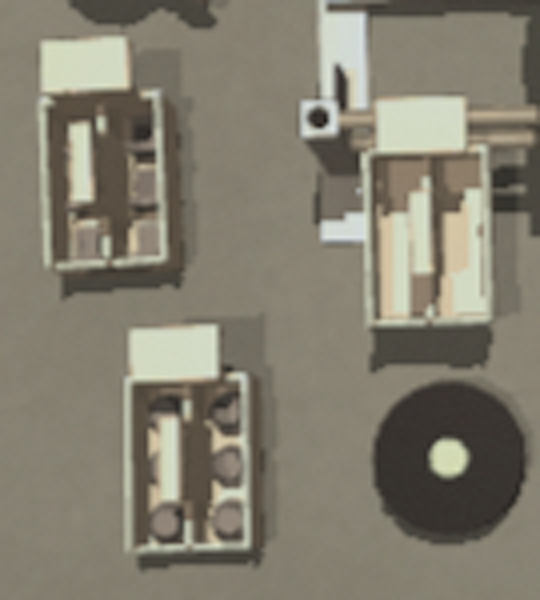

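View pics/c2.png

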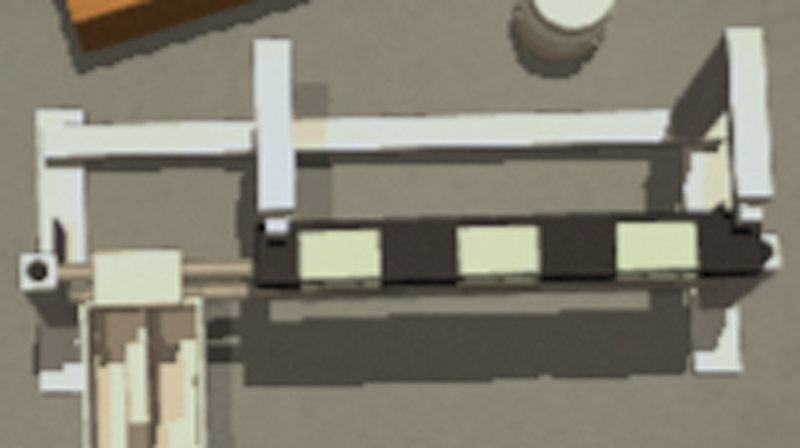

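In the crops, the fin tops are at (165,246) and (187,320), and the hung bin's fin is at (250.5,261.5). The label plates are at (302,230), (343,229) and (383.5,228.6).

```bash
cat >> h.py <<'E'
Y=np.deg2rad(2.55); RO=np.array([0.5865,-0.0035])
def rack(x,y): return RO+np.array([np.cos(Y)*x-np.sin(Y)*y, np.sin(Y)*x+np.cos(Y)*y])
def to(x,y,z,yaw=None):
    "slide in tool axes (cm) and twist to reach x,y,z (TCP), bin yaw"
    s=arm.read_state(); R=np.array(s["ee_rot"]); d=R.T@(np.array([x,y,z])-s["position"])*100
    t=0 if yaw is None else -np.degrees(((yaw-np.arctan2(R[1,0],R[0,0])+np.pi/2)%np.pi)-np.pi/2)
    print("slide",d.round(2),"twist",round(t,2),"pos",np.round(s["position"],4),"yaw",np.degrees(np.arctan2(R[1,0],R[0,0])).round(2),"t",s["time_s"])
E
python3 - <<'E'
from h import *
P=lambda u,v,z:ray("top",145+u/4,205+v/4,z)[:2]
def yaw(a,b): d=a-b; return np.degrees(np.arctan2(d[1],d[0])).round(1)
print("post",P(320,118,.16), rack(0,.205), "labels",rack(0,-.14),rack(0,-.052),rack(0,.036))
for n,fin,hk,rl,rr,zf,zh,dz in [("up",(81,165),(85,65),((43,95),(48,268)),((160,92),(165,262)),.128,.107,0),("low",(169,460),(173,353),((128,380),(130,550)),((245,375),(246,550)),.128,.107,0),("empty",(422,226),(421,124),((368,153),(372,325)),((489,148),(492,322)),.177,.162,.05)]:
    z=.066+dz
    print(n,"fin",P(*fin,zf).round(4),"hook",P(*hk,zh).round(4),"rimcentre",np.mean([P(*q,z) for q in rl+rr],0).round(4),"yaw",yaw(P(*rl[0],z),P(*rl[1],z)),yaw(P(*rr[0],z),P(*rr[1],z)),"hookdir",yaw(P(*hk,zh),P(*fin,zf)))
e=rack(-.06-.006,.137); print(e)
E
```

```text
post [0.57658139 0.20095754] [0.5773793 0.201297 ] labels [ 0.59272877 -0.14336137] [ 0.58881354 -0.05544851] [0.58489832 0.03246435]
up fin [0.5528 0.3364] hook [0.6136 0.3413] rimcentre [0.554  0.3356] yaw 4.5 4.1 hookdir 4.6
low fin [0.3901 0.2806] hook [0.4502 0.2844] rimcentre [0.3898 0.2804] yaw 3.3 2.5 hookdir 3.6
empty fin [0.5159 0.1425] hook [0.574  0.1455] rimcentre [0.5175 0.1416] yaw 3.1 2.3 hookdir 3.0
[0.51447006 0.13042792]
```

```bash
python3 -m crank '{"fingers":[0.7,0.7,0.7],"slide":[[0,0,0],[0,0,0],[0,0,0]],"twist":[-10,-10.1,0]}' 40; python3 -c "
from h import *
to(.518,.1425,.245,np.deg2rad(2.7))"
```

```text
time_s: 0.98
position: [0.1794, 0.5725, 0.2453]
ee_rot: [[0.999, 0.045, -0.0], [0.045, -0.999, -0.0], [-0.0, 0.0, -1.0]]
ft_force: [-0.3, 0.5, -0.1]
finger_gap: 0.699
grip_force: 0.0
slide [3.187e+01 4.450e+01 3.000e-02] twist -0.09 pos [0.1794 0.5725 0.2453] yaw 2.61 t 0.975
```

```bash
python3 -m crank '{"fingers":[0.7,0.7,0.7,0.7,0.7,0.7,0.7,0.7,0.7,0.7,0.7,0.7,0.7,0.7,0.7,0.7],"slide":[[1,1.5,0],[2.2,3.0,0],[2.2,3.0,0],[2.2,3.0,0],[2.2,3.0,0],[2.2,3.0,0],[2.2,3.0,0],[2.2,3.0,0],[2.2,3.0,0],[2.2,3.0,0],[2.2,3.0,0],[2.2,3.0,0],[2.2,3.0,0],[2.2,3.0,0],[2.2,3.0,0],[0,0,0]],"twist":[0,0,0,0,0,0,0,0,0,0,0,0,0,0,0,0]}'; python3 - <<'E'
from h import *
to(.518,.1425,.152,np.deg2rad(2.7))
crop("scene",270,190,150,110,5.3,"c3.png")
s=arm.read_state(); g=np.array(s["position"]); print(proj("scene",g),proj("scene",[.5159,.1425,.177]))
E
```

```text
time_s: 2.98
position: [0.5183, 0.1504, 0.2451]
ee_rot: [[0.999, 0.041, -0.0], [0.041, -0.999, -0.001], [-0.0, 0.001, -1.0]]
ft_force: [-1.4, 1.1, 0.1]
finger_gap: 0.699
grip_force: 0.0
slide [-0.06  0.79  9.32] twist -0.37 pos [0.5183 0.1504 0.2451] yaw 2.33 t 2.975
[350.69063899 235.71386217] [347.3941072  246.36863537]
```

View pics/c3.png

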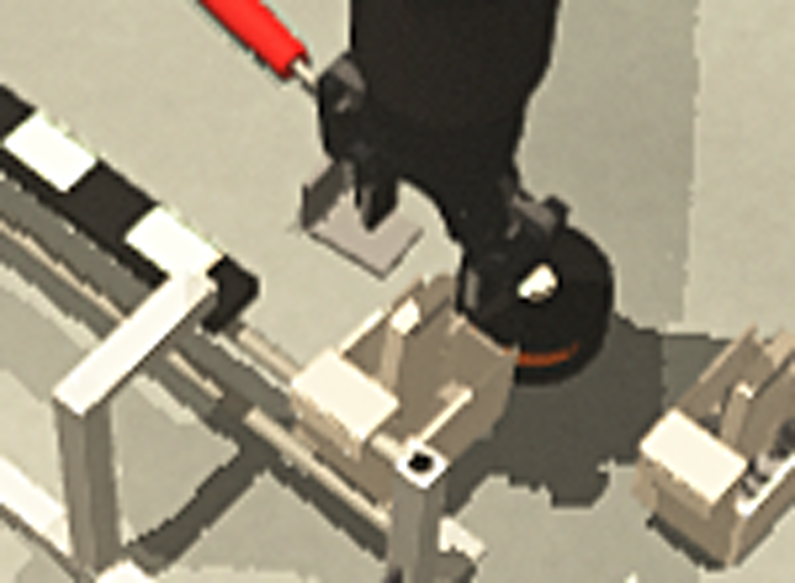

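The fin top shows at about (349,246) in the scene view, which agrees with the projection. I'll go down and grip.

```bash
python3 -m crank '{"fingers":[0.7,0.7,0.7,0.7,0.7,0.7,0.7,0.7,0,0,0,0,0,0],"slide":[[0,0.8,0],[0,0,1],[0,0,2],[0,0,2],[0,0,2],[0,0,1.5],[0,0,0.8],[0,0,0],[0,0,0],[0,0,0],[0,0,0],[0,0,0],[0,0,0],[0,0,0]],"twist":[0,0,0,0,0,0,0,0,0,0,0,0,0,0]}' 40; python3 -c "
from h import *
to(.518,.1425,.152,np.deg2rad(2.7))"
```

```text
time_s: 4.78
position: [0.5181, 0.145, 0.1529]
ee_rot: [[0.999, 0.047, 0.001], [0.047, -0.999, 0.0], [0.001, -0.0, -1.0]]
ft_force: [-1.4, -0.7, 2.8]
finger_gap: 0.131
grip_force: 41.0
slide [-0.03  0.24  0.09] twist -0.0 pos [0.5181 0.145  0.1529] yaw 2.7 t 4.775
```

```bash
python3 -m crank '{"fingers":[0,0,0,0,0,0,0,0,0,0,0,0],"slide":[[0,0,-0.5],[0,0,-1],[0,0,-1],[0,0,-1.5],[0,0,-2],[0,0,-2],[0,0,-1],[-1,0,0],[-3,0,0],[-4,0,0],[-3,0,0],[0,0,0]],"twist":[0,0,0,0,0,0,0,0,0,0,0,0]}'; python3 - <<'E'
from h import *
viewer.capture("top")
for r in nets.regions_of("top","tray")[:1]:
    v,u=np.nonzero(r["pixels"]); c=cv2.minAreaRect(np.c_[u,v].astype(np.float32)); print(r["conf"],c); t=ray("top",*c[0],.015)
    print([ray("top",*p,.024).round(3)[:2] for p in cv2.boxPoints(c)])
print(t); to(t[0],t[1],.24,0)
E
```

```text
time_s: 6.28
position: [0.4068, 0.1398, 0.2427]
ee_rot: [[0.999, 0.049, 0.002], [0.049, -0.999, 0.002], [0.002, -0.002, -1.0]]
ft_force: [0.4, -0.1, -1.6]
finger_gap: 0.135
grip_force: 40.4
0.55 ((469.5478210449219, 316.9243469238281), (59.60782241821289, 66.13471221923828), 2.544804334640503)
[array([ 0.334, -0.3  ]), array([ 0.492, -0.31 ]), array([ 0.488, -0.455]), array([ 0.329, -0.443])]
[ 0.41024205 -0.37933369  0.015     ]
slide [-2.24 51.87  0.2 ] twist 2.74 pos [0.4079 0.1399 0.2422] yaw 2.74 t 6.375
```

```bash
python3 -m crank '{"fingers":[0,0,0,0,0,0,0,0,0,0,0,0,0,0,0,0,0,0],"slide":[[-0.1,1.5,0],[-0.15,3,0],[-0.15,3.5,0],[-0.15,3.5,0],[-0.15,3.5,0],[-0.15,3.5,0],[-0.15,3.5,0],[-0.15,3.5,0],[-0.15,3.5,0],[-0.15,3.5,0],[-0.15,3.5,0],[-0.15,3.5,0],[-0.15,3.5,0],[-0.15,3.5,0],[-0.15,3,0],[-0.1,1.9,0],[0,0,0],[0,0,0]],"twist":[0,0,0,0,0,0,0,0,0,0,0,0,0,0,0,5,0,0]}'; python3 - <<'E'
from h import *
to(.409,-.379,.109,np.deg2rad(-2.5))
E
```

```text
time_s: 8.62
position: [0.4089, -0.375, 0.2419]
ee_rot: [[0.999, -0.04, -0.001], [-0.04, -0.999, 0.0], [-0.001, -0.0, -1.0]]
ft_force: [0.1, 0.0, -2.5]
finger_gap: 0.133
grip_force: 40.3
slide [ 0.04  0.4  13.29] twist 0.21 pos [ 0.4089 -0.375   0.2419] yaw -2.29 t 8.625
```

```bash
python3 -m crank '{"fingers":[0,0,0,0,0,0,0,0,0,0],"slide":[[0,0.4,1],[0,0,2],[0,0,2],[0,0,2],[0,0,2],[0,0,2],[0,0,1],[0,0,0.7],[0,0,0],[0,0,0]],"twist":[0,0,0,0,0,0,0,0,0,0]}';  python3 - <<'E'
from h import *
crop("scene",190,80,150,130,4.5,"c4.png")
E
```

```text
time_s: 9.88
position: [0.4094, -0.379, 0.1162]
ee_rot: [[0.999, -0.04, 0.001], [-0.04, -0.999, -0.001], [0.001, 0.001, -1.0]]
ft_force: [0.4, -0.4, -0.5]
finger_gap: 0.131
grip_force: 40.3
```

View pics/c4.png

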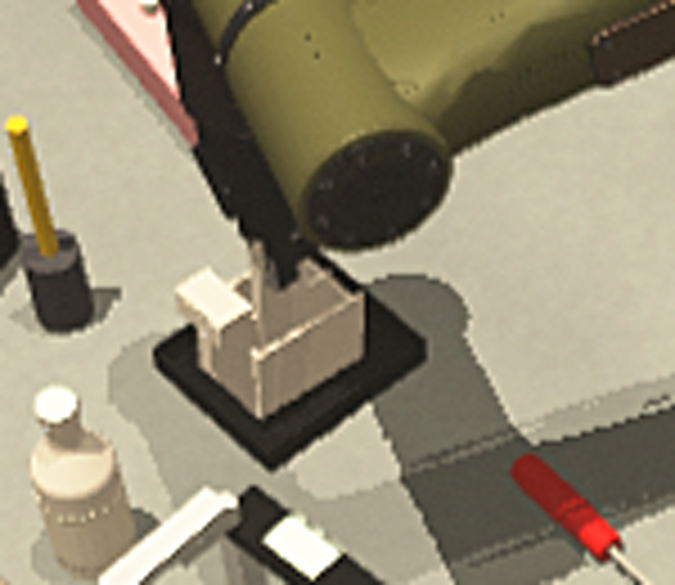

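The bin is centred over the tray, with its front corner at crop (260,415). I'll lower it to touch and release.

```bash
python3 -m crank '{"fingers":[0,0,0,0,0.25,0.5,0.7,0.7,0.7,0.7,0.7,0.7,0.7],"slide":[[0,0,0.3],[0,0,0.3],[0,0,0.2],[0,0,0],[0,0,0],[0,0,0],[0,0,0],[0,0,0],[0,0,-1],[0,0,-3],[0,0,-4],[0,0,-4],[0,0,-1.5]],"twist":[0,0,0,0,0,0,0,0,0,0,0,0,0]}';  python3 - <<'E'
from h import *
crop("top",425,270,90,95,5,"c5.png"); to(.3905,.2806,.245,np.deg2rad(3.2))
E
```

```text
time_s: 11.55
position: [0.4096, -0.3793, 0.2462]
ee_rot: [[0.999, -0.04, 0.004], [-0.04, -0.999, -0.003], [0.004, 0.003, -1.0]]
ft_force: [-0.6, -0.8, -0.4]
finger_gap: 0.7
grip_force: 0.0
slide [-4.580e+00 -6.588e+01 -5.000e-02] twist -5.51 pos [ 0.4097 -0.3795  0.2468] yaw -2.31 t 11.6
```

View pics/c5.png

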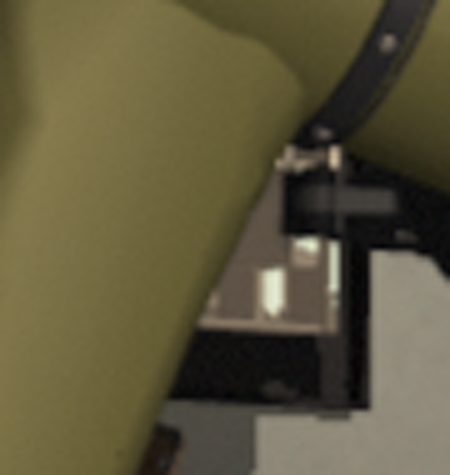

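The empty bin stands in the tray. The arm covers part of the view, so I'll check it again later. Next is the lower full bin.

```bash
python3 -m crank '{"fingers":[0.7,0.7,0.7,0.7,0.7,0.7,0.7,0.7,0.7,0.7,0.7,0.7,0.7,0.7,0.7,0.7,0.7,0.7,0.7,0.7],"slide":[[-0.1,-1.8,0],[-0.25,-3.5,0],[-0.25,-3.8,0],[-0.25,-3.8,0],[-0.25,-3.8,0],[-0.25,-3.8,0],[-0.25,-3.8,0],[-0.25,-3.8,0],[-0.25,-3.8,0],[-0.25,-3.8,0],[-0.25,-3.8,0],[-0.25,-3.8,0],[-0.25,-3.8,0],[-0.25,-3.8,0],[-0.25,-3.8,0],[-0.25,-3.8,0],[-0.25,-3.8,0],[-0.25,-3.8,0],[-0.3,-3.6,0],[0,0,0]],"twist":[0,0,0,0,0,0,0,0,0,0,0,0,0,0,0,0,0,0,0,-5.5]}'; python3 - <<'E'
from h import *
to(.3905,.2806,.103,np.deg2rad(3.2))
crop("top",145,205,135,150,4,"c6.png")
E
```

```text
time_s: 14.1
position: [0.389, 0.3211, 0.2394]
ee_rot: [[0.998, 0.06, -0.003], [0.06, -0.998, -0.004], [-0.003, 0.003, -1.0]]
ft_force: [0.0, -0.3, -0.2]
finger_gap: 0.702
grip_force: 0.0
slide [-0.05  4.   13.66] twist 0.26 pos [0.389  0.3211 0.2394] yaw 3.46 t 14.1
```

View pics/c6.png

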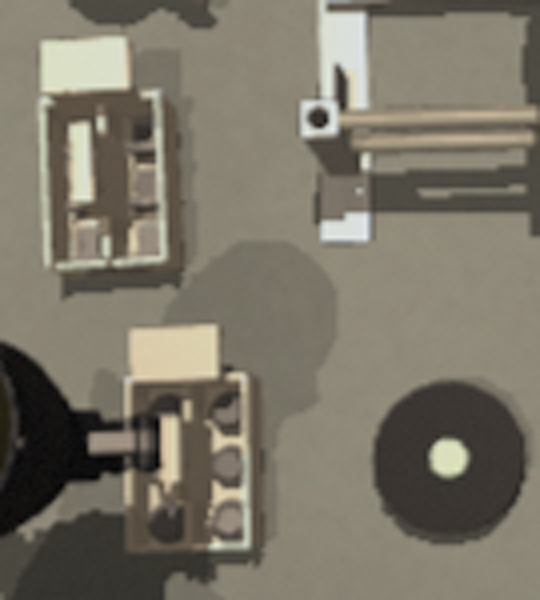

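The lower bin has not moved: its fin is still at crop (169,460). I overshot by 4 cm in y, so I'll correct that, go down and grip.

```bash
python3 -m crank '{"fingers":[0.7,0.7,0.7,0.7,0.7,0.7,0.7,0.7,0.7,0.7,0.7,0,0,0,0,0,0],"slide":[[0,2,0],[0,2,0],[0,0,0],[0,0,2],[0,0,2.5],[0,0,2.5],[0,0,2.5],[0,0,2],[0,0,1.4],[0,0,0.7],[0,0,0],[0,0,0],[0,0,0],[0,0,0],[0,0,0],[0,0,0],[0,0,0]],"twist":[0,0,0,0,0,0,0,0,0,0,0,0,0,0,0,0,0]}' 60; python3 - <<'E'
from h import *
to(.3905,.2806,.103,np.deg2rad(3.2))
E
```

```text
time_s: 16.27
position: [0.3929, 0.2798, 0.1065]
ee_rot: [[0.998, 0.056, 0.0], [0.056, -0.998, 0.0], [0.0, -0.0, -1.0]]
ft_force: [-1.1, 1.2, 1.6]
finger_gap: 0.128
grip_force: 61.4
slide [-0.23 -0.09  0.35] twist 0.0 pos [0.3929 0.2798 0.1065] yaw 3.2 t 16.275
```

```bash
python3 -m crank '{"fingers":[0,0,0,0,0,0,0,0,0,0,0,0,0,0],"slide":[[0,0,-0.5],[0,0,-1.5],[0,0,-2.5],[0,0,-2.5],[0,0,-2.5],[0,0,-2.5],[0,0,-1],[0,1.5,0],[0,3,0],[0,3,0],[0,3,0],[0,3,0],[0,1.5,0],[0,0,0]],"twist":[0,0,0,0,0,0,0,0,0,0,0,0,0,0]}'; python3 - <<'E'
from h import *
p=rack(-.0576,.137); print(p); to(p[0],p[1],.205,Y)
E
```

```text
time_s: 18.02
position: [0.4011, 0.1289, 0.2359]
ee_rot: [[0.999, 0.054, -0.0], [0.054, -0.999, -0.0], [-0.0, 0.0, -1.0]]
ft_force: [-0.3, -0.1, -2.9]
finger_gap: 0.129
grip_force: 61.0
[0.52286174 0.13080165]
slide [12.17  0.47  3.08] twist 0.55 pos [0.4011 0.1289 0.2359] yaw 3.1 t 18.025
```

```bash
python3 -m crank '{"fingers":[0,0,0,0,0,0,0,0],"slide":[[1.5,0.5,0],[2.5,0,0],[2.5,0,0],[2.5,0,0],[2.2,0,0],[1,0,1],[0,0,1],[0,0,0]],"twist":[0.5,0,0,0,0,0,0,0]}'; python3 - <<'E'
from h import *
p=rack(-.0576,.137); to(p[0],p[1],.1655,Y)
for c in ("scene","top"):
    im=viewer.capture(c)[:,:,::-1].copy()
    s=arm.read_state(); h=np.r_[np.array(s["position"])[:2]+ .0576*np.array([np.cos(Y),np.sin(Y)]), s["position"][2]-.0055]
    u=np.array([np.cos(Y),np.sin(Y),0]); w=np.array([-u[1],u[0],0]); h=h+[0,0,.006]
    L=lambda pts,col:[im.__setitem__((int(round(q[1])),int(round(q[0]))),col) for q in [proj(c,x) for x in pts]]
    pts=[h+a*u+b*w for a in (-.01,.015) for b in (-.025,.025)]
    k=proj(c,h); x,y=int(k[0])-45,int(k[1])-35
    L(pts,(0,0,255)); L([np.r_[rack(0,q),.156] for q in (.09,.11,.165,.185)],(0,255,0))
    cv2.imwrite(f"pics/d_{c}.png",cv2.resize(im[y:y+80,x:x+100],None,fx=7,fy=7,interpolation=cv2.INTER_NEAREST)); print(x,y)
E
```

```text
time_s: 19.02
position: [0.5223, 0.1307, 0.2147]
ee_rot: [[0.999, 0.047, -0.002], [0.047, -0.999, -0.001], [-0.003, 0.001, -1.0]]
ft_force: [-0.1, 0.8, -2.6]
finger_gap: 0.134
grip_force: 60.9
slide [ 0.07 -0.01  4.92] twist 0.17 pos [0.5223 0.1307 0.2147] yaw 2.72 t 19.025
284 216
209 193
```

View pics/d_scene.png

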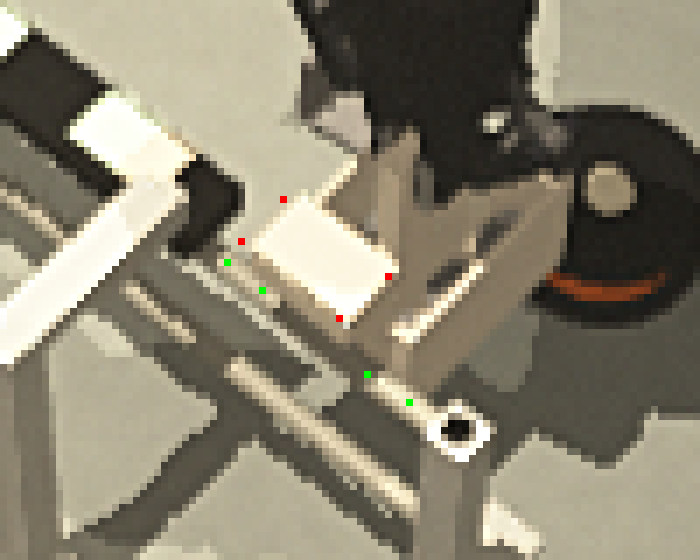

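View pics/d_top.png

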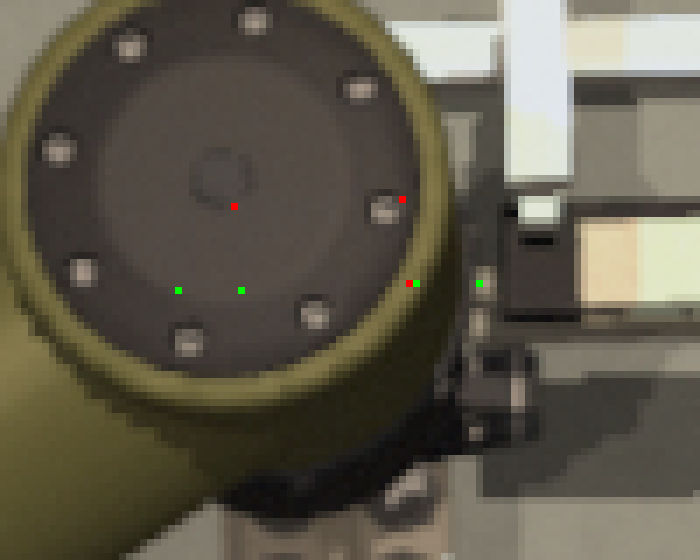

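The hook crown's corners match the prediction to about 1 px, and the rail marks lie on the rail. I'll lower onto it.

```bash
python3 -m crank '{"fingers":[0,0,0,0,0,0,0,0],"slide":[[0.15,0,0.5],[0,0,1],[0,0,1],[0,0,1],[0,0,0.7],[0,0,0.4],[0,0,0],[0,0,0]],"twist":[0,0,0,0,0,0,0,0]}'; python3 - <<'E'
from h import *
p=rack(-.0566,.137); to(p[0],p[1],.164,Y)
p=rack(-.0566,-.052); to(p[0],p[1],.164,Y)
p=rack(-.0566,-.140); to(p[0],p[1],.164,Y)
E
```

```text
time_s: 20.12
position: [0.5251, 0.1309, 0.1708]
ee_rot: [[0.999, 0.047, 0.001], [0.047, -0.999, 0.0], [0.001, -0.0, -1.0]]
ft_force: [-0.1, 0.6, -3.3]
finger_gap: 0.127
grip_force: 60.9
slide [-0.12 -0.    0.68] twist 0.15 pos [0.5251 0.1309 0.1708] yaw 2.7 t 20.125
slide [-0.17 18.9   0.68] twist 0.15 pos [0.5251 0.1309 0.1708] yaw 2.7 t 20.125
slide [-0.2  27.7   0.67] twist 0.15 pos [0.5251 0.1309 0.1708] yaw 2.7 t 20.125
```

```bash
python3 -m crank '{"fingers":[0,0,0,0],"slide":[[-0.1,0,0.2],[0,0,0.3],[0,0,0.2],[0,0,0]],"twist":[0,0,0,0]}'; python3 - <<'E'
from h import *
p=rack(-.0566,-.052); to(p[0],p[1],.164,Y)
crop("scene",230,190,150,110,5,"e1.png")
E
```

```text
time_s: 20.62
position: [0.5238, 0.1307, 0.163]
ee_rot: [[0.999, 0.047, -0.0], [0.047, -0.999, -0.0], [-0.0, 0.0, -1.0]]
ft_force: [-0.1, 0.6, -3.0]
finger_gap: 0.132
grip_force: 60.9
slide [-0.04 18.89 -0.09] twist 0.14 pos [0.5238 0.1307 0.163 ] yaw 2.69 t 20.625
```

View pics/e1.png

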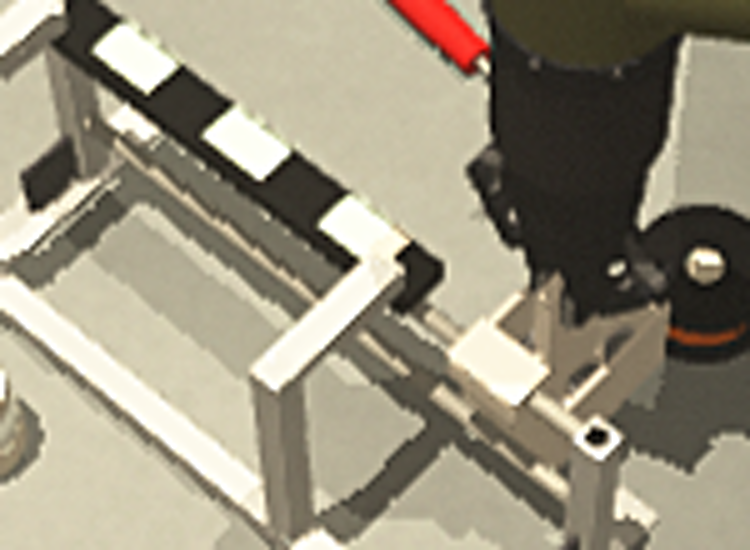

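The hook is over the rail, with its crown at crop (500,360). I'll slide it under label 2.

```bash
python3 -m crank '{"fingers":[0,0,0,0,0,0,0,0,0,0,0],"slide":[[0,1,-0.1],[0,2,0],[0,2,0],[0,2,0],[0,2,0],[0,2,0],[-0.05,2,0],[0,2,0],[0,2,0],[0,1.5,0],[0,0,0]],"twist":[0,0,0,0,0,0,0,0,0,0,0]}'; python3 - <<'E'
from h import *
p=rack(-.0566,-.052); to(p[0],p[1],.1615,Y)
E
```

```text
time_s: 22.05
position: [0.532, -0.0554, 0.1643]
ee_rot: [[0.999, 0.045, -0.0], [0.045, -0.999, -0.0], [-0.0, 0.0, -1.0]]
ft_force: [-0.0, -0.5, -3.2]
finger_gap: 0.13
grip_force: 60.9
slide [0.02 0.26 0.28] twist 0.05 pos [ 0.532  -0.0554  0.1643] yaw 2.6 t 22.05
```

Next I'll make a small correction, lower, then release slowly.

```bash
python3 -m crank '{"fingers":[0,0,0,0,0.2,0.25,0.3,0.4,0.55,0.6,0.6,0.6],"slide":[[0,0.25,0],[0,0,0.2],[0,0,0.1],[0,0,0],[0,0,0],[0,0,0],[0,0,0],[0,0,0],[0,0,0],[0,0,0],[0,0,0],[0,0,0]],"twist":[0,0,0,0,0,0,0,0,0,0,0,0]}'; python3 -m crank '{"fingers":[0.6,0.6,0.6,0.6,0.6],"slide":[[0,0,-1],[0,0,-2],[0,0,-3],[0,0,-2],[0,0,0]],"twist":[0,0,0,0,0]}'; python3 - <<'E'
from h import *
to(.5533,.3363,.245,np.deg2rad(4.4))
crop("scene",230,190,150,110,5,"e2.png")
E
```

```text
time_s: 23.55
position: [0.5322, -0.0566, 0.1613]
ee_rot: [[0.999, 0.047, -0.0], [0.047, -0.999, -0.0], [-0.0, 0.0, -1.0]]
ft_force: [-0.3, 0.2, 0.6]
finger_gap: 0.598
grip_force: 0.0
time_s: 24.18
position: [0.5329, -0.0565, 0.2439]
ee_rot: [[0.999, 0.047, 0.004], [0.047, -0.999, 0.0], [0.004, -0.0, -1.0]]
ft_force: [-0.3, -0.0, -0.4]
finger_gap: 0.6
grip_force: 0.0
slide [  3.88 -39.14  -0.08] twist -1.71 pos [ 0.5329 -0.0565  0.2439] yaw 2.69 t 24.175
```

View pics/e2.png

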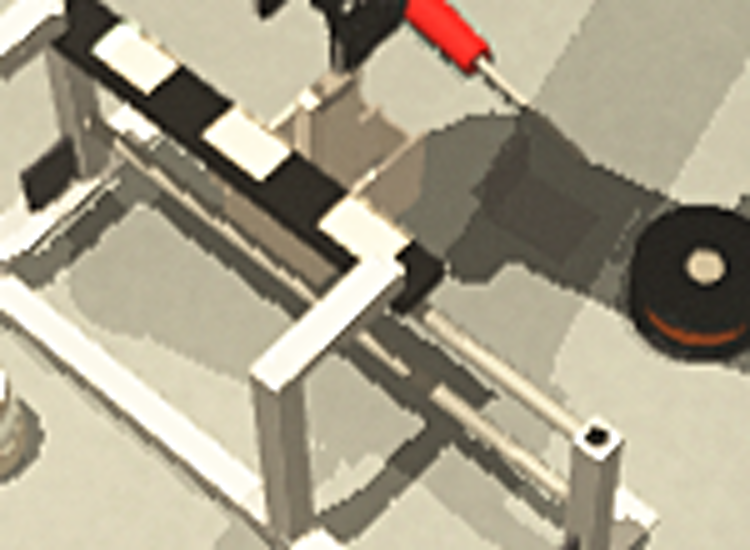

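The bin hangs at label 2, with its fin at crop (305,110). Before going to the other bin, I'll check whether it has moved since the start.

```bash
python3 -m crank '{"fingers":[0.7,0.7,0.7,0.7,0.7,0.7,0.7,0.7,0.7,0.7,0.7,0.7],"slide":[[0.2,-1.5,0],[0.2,-3,0],[0.3,-3,0],[0.3,-3,0],[0.3,-3,0],[0.3,-3,0],[0.3,-3,0],[0.3,-3,0],[0.3,-3,0],[0.3,-2.5,0],[0.2,-1,0],[0,0,0]],"twist":[0,0,0,0,0,0,0,0,0,0,-1.7,0]}';python3 - <<'E'
from h import *
im=viewer.capture("top")
a=cv2.cvtColor(cv2.imread("pics/top0.png"),cv2.COLOR_BGR2GRAY)[208:278,145:200]; b=cv2.cvtColor(im,cv2.COLOR_RGB2GRAY)
m=cv2.matchTemplate(b,a,cv2.TM_CCOEFF_NORMED); print(cv2.minMaxLoc(m))
for q in nets.regions_of("top","bin_a_grip"): print(round(q["conf"],2),q["bbox"])
to(.5533,.3363,.105,np.deg2rad(4.4))
E
```

```text
time_s: 25.72
position: [0.5485, 0.2349, 0.2408]
ee_rot: [[0.997, 0.078, -0.001], [0.078, -0.997, -0.001], [-0.001, 0.001, -1.0]]
ft_force: [-0.4, 0.4, 0.4]
finger_gap: 0.7
grip_force: 0.0
(-0.501351535320282, 0.43495917320251465, (357, 323), (466, 273))
0.57 [156.0, 243.4, 33.9, 31.9]
slide [  1.25 -10.17  13.63] twist -0.04 pos [0.5486 0.234  0.2414] yaw 4.36 t 25.825
```

```bash
python3 - <<'E'
from h import *
a=cv2.imread("pics/scene0.png")[296:350,366:412]; b=viewer.capture("scene")[:,:,::-1].copy()
m=cv2.matchTemplate(b,a,cv2.TM_CCOEFF_NORMED); print(cv2.minMaxLoc(m))
t=cv2.imread("pics/top0.png")[256:276,150:195]; bt=viewer.capture("top")[:,:,::-1].copy()
print(cv2.minMaxLoc(cv2.matchTemplate(bt,t,cv2.TM_CCOEFF_NORMED)))
z=lambda i:cv2.resize(i,None,fx=5,fy=5,interpolation=cv2.INTER_CUBIC)
cv2.imwrite("pics/f1.png",np.hstack([z(b[270:380,350:430]),z(bt[200:310,140:215])]))
E
```

```text
(-0.3722507655620575, 0.7708061933517456, (579, 308), (366, 296))
(-0.5029124021530151, 0.7664651274681091, (428, 81), (150, 256))
```

View pics/f1.png

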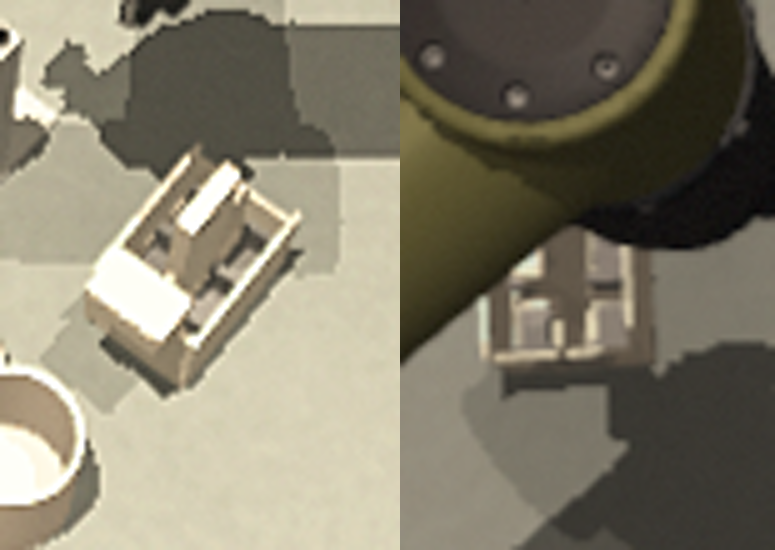

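Template matching puts the bin exactly where it started, fin at scene (391,309). I'll go over it, down and grip.

```bash
python3 -m crank '{"fingers":[0.7,0.7,0.7,0.7,0.7],"slide":[[0.4,-2,0],[0.4,-3,0],[0.4,-3,0],[0,-2.2,0],[0,0,0]],"twist":[0,0,0,0,0]}'; python3 - <<'E'
from h import *
to(.5530,.3363,.104,np.deg2rad(4.4))
E
```

```text
time_s: 26.55
position: [0.5522, 0.3387, 0.2405]
ee_rot: [[0.997, 0.078, -0.001], [0.078, -0.997, -0.001], [-0.001, 0.001, -1.0]]
ft_force: [0.4, -0.5, 0.3]
finger_gap: 0.701
grip_force: 0.0
slide [ 0.07  0.23 13.65] twist 0.08 pos [0.5522 0.3387 0.2405] yaw 4.48 t 26.55
```

```bash
python3 -m crank '{"fingers":[0.7,0.7,0.7,0.7,0.7,0.7,0.7,0.7,0.7,0,0,0,0,0,0],"slide":[[0,0.2,1],[0,0,2],[0,0,2.5],[0,0,2.5],[0,0,2.5],[0,0,2],[0,0,1],[0,0,0.2],[0,0,0],[0,0,0],[0,0,0],[0,0,0],[0,0,0],[0,0,0],[0,0,0]],"twist":[0,0,0,0,0,0,0,0,0,0,0,0,0,0,0]}' 60; python3 - <<'E'
from h import *
to(.5530,.3363,.103,np.deg2rad(4.4))
E
```

```text
time_s: 28.42
position: [0.5528, 0.3353, 0.1044]
ee_rot: [[0.997, 0.077, 0.0], [0.077, -0.997, 0.0], [0.0, -0.0, -1.0]]
ft_force: [-0.7, 0.4, 0.6]
finger_gap: 0.132
grip_force: 61.4
slide [ 0.03 -0.1   0.14] twist -0.0 pos [0.5528 0.3353 0.1044] yaw 4.4 t 28.425
```

```bash
python3 -m crank '{"fingers":[0,0,0,0,0,0,0,0,0,0,0,0,0,0],"slide":[[0,0,-0.5],[0,0,-1.5],[0,0,-2.5],[0,0,-2.5],[0,0,-2.5],[0,0,-2.5],[0,0,-1],[-1.5,0,0],[-3,0,0],[-3,0,0],[-3,0,0],[-2,0,0],[-0.5,0,0],[0,0,0]],"twist":[0,0,0,0,0,0,0,0,0,0,0,0,1.8,0]}'; python3 - <<'E'
from h import *
p=rack(-.0595,.137); to(p[0],p[1],.2044,Y)
E
```

```text
time_s: 30.18
position: [0.4228, 0.3251, 0.2343]
ee_rot: [[0.999, 0.046, -0.0], [0.046, -0.999, 0.0], [-0.0, -0.0, -1.0]]
ft_force: [-0.2, 0.8, -3.2]
finger_gap: 0.132
grip_force: 60.9
slide [ 8.91 19.87  2.99] twist 0.09 pos [0.4228 0.3251 0.2343] yaw 2.64 t 30.175
```

```bash
python3 -m crank '{"fingers":[0,0,0,0,0,0,0,0,0,0,0,0,0,0,0],"slide":[[0,1.5,0],[0,3,0],[0,3,0],[0,3,0],[0,3,0],[0,3,0],[0,2.3,0],[0,1,0],[1.5,0,0],[2.5,0,0],[2.5,0,0],[1.9,0,0],[0.5,0,0],[0,0,1.5],[0,0,0]],"twist":[0,0,0,0,0,0,0,0,0,0,0,0,0,0,0]}'; python3 - <<'E'
from h import *
p=rack(-.0595,.137); to(p[0],p[1],.1624,Y)
c="scene"; im=viewer.capture(c)[:,:,::-1].copy()
s=arm.read_state(); h=np.r_[np.array(s["position"])[:2]+ .0595*np.array([np.cos(Y),np.sin(Y)]), s["position"][2]-.0034]
u=np.array([np.cos(Y),np.sin(Y),0]); w=np.array([-u[1],u[0],0]); h=h+[0,0,.006]
g=cv2.cvtColor(im,cv2.COLOR_BGR2GRAY)
q=np.array([proj(c,h+a*u+b*w) for a,b in ((-.01,-.025),(-.01,.025),(.015,.025),(.015,-.025))]); print(q.round(1).tolist())
m=np.zeros_like(g); cv2.fillConvexPoly(m,cv2.dilate(np.zeros((1,1),np.uint8),None) is None or np.int32((q-q.mean(0))*1.7+q.mean(0)),1)
b=((g>225)&(m>0)).astype(np.uint8); n,l,st,ce=cv2.connectedComponentsWithStats(b)
k=1+st[1:,4].argmax(); v,x=np.nonzero(l==k); r=cv2.minAreaRect(np.c_[x,v].astype(np.float32)); print("white",r,st[k],"pred centre",q.mean(0))
print(cv2.boxPoints(r).round(1).tolist(), ray(c,*r[0],h[2]), h+.0025*u)
E
```

```text
time_s: 32.05
position: [0.5199, 0.1313, 0.2172]
ee_rot: [[0.999, 0.046, -0.003], [0.046, -0.999, -0.001], [-0.003, 0.001, -1.0]]
ft_force: [0.4, -0.0, -2.5]
finger_gap: 0.129
grip_force: 60.8
slide [0.12 0.06 5.48] twist 0.06 pos [0.5199 0.1313 0.2172] yaw 2.61 t 32.05
[[324.7, 243.1], [339.0, 254.0], [332.8, 260.2], [318.4, 249.1]]
white ((330.0, 252.0), (16.970561981201172, 12.727920532226562), 45.0) [320 243  21  18 189] pred centre [328.74605095 251.60167543]
[[319.5, 250.5], [328.5, 241.5], [340.5, 253.5], [331.5, 262.5]] [0.58083498 0.1373631  0.22095824] [0.58222864 0.13402977 0.22095824]
```

The crown is within about 1.5 mm of the prediction. I'll lower with a 2 mm shift in x.

```bash
python3 -m crank '{"fingers":[0,0,0,0,0,0,0,0,0],"slide":[[0.2,0,0.5],[0,0,1],[0,0,1],[0,0,1],[0,0,0.8],[0,0,0.6],[0,0,0.4],[0,0,0],[0,0,0]],"twist":[0,0,0,0,0,0,0,0,0]}'; python3 - <<'E'
from h import *
p=rack(-.0585,.137); to(p[0],p[1],.161,Y)
p=rack(-.0585,.036); to(p[0],p[1],.161,Y)
E
```

```text
time_s: 33.22
position: [0.5224, 0.1314, 0.1657]
ee_rot: [[0.999, 0.045, -0.002], [0.045, -0.999, -0.001], [-0.002, 0.0, -1.0]]
ft_force: [-5.1, -0.9, -2.8]
finger_gap: 0.128
grip_force: 61.1
slide [-0.04  0.06  0.47] twist 0.05 pos [0.5224 0.1314 0.1657] yaw 2.6 t 33.225
slide [-0.05 10.16  0.47] twist 0.05 pos [0.5224 0.1314 0.1657] yaw 2.6 t 33.225
```

A -5 N force in x shows the bin touching the rod on its front. I'll back off 3 mm.

```bash
python3 -m crank '{"fingers":[0,0,0],"slide":[[-0.3,0,0],[0,0,0],[0,0,0]],"twist":[0,0,0]}'; python3 -m crank '{"fingers":[0,0,0],"slide":[[0,0,0.25],[0,0,0],[0,0,0]],"twist":[0,0,0]}'; python3 - <<'E'
from h import *
p=rack(-.0605,.036); to(p[0],p[1],.161,Y)
crop("scene",270,190,130,110,5.4,"g1.png")
E
```

```text
time_s: 33.6
position: [0.5204, 0.1315, 0.1667]
ee_rot: [[0.999, 0.045, 0.001], [0.045, -0.999, 0.0], [0.001, -0.0, -1.0]]
ft_force: [0.5, 0.3, -4.0]
finger_gap: 0.132
grip_force: 60.9
time_s: 33.98
position: [0.5201, 0.1314, 0.1637]
ee_rot: [[0.999, 0.045, -0.0], [0.045, -0.999, -0.0], [-0.0, 0.0, -1.0]]
ft_force: [0.2, -0.9, -3.7]
finger_gap: 0.135
grip_force: 60.9
slide [-0.03 10.17  0.28] twist 0.04 pos [0.5201 0.1314 0.1637] yaw 2.59 t 33.975
```

View pics/g1.png

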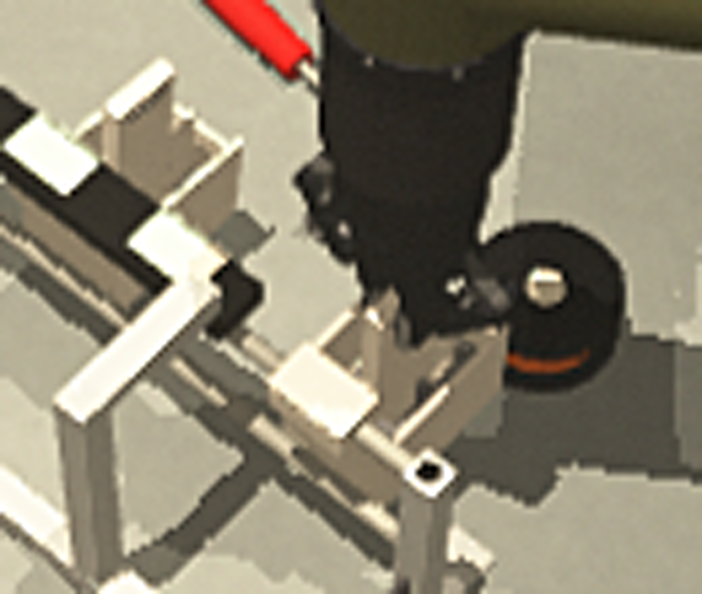

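The second bin is hooked, with its crown at crop (322,388), and now moves free of contact. I'll slide it to label 3.

```bash
python3 -m crank '{"fingers":[0,0,0,0,0,0,0,0,0],"slide":[[0,1,0.15],[0,1.5,0],[0,1.5,0],[0,1.5,0],[0,1.5,0],[0,1.5,0],[0,1.4,0],[0,0,0],[0,0,0]],"twist":[0,0,0,0,0,0,0,0,0]}'; python3 - <<'E'
from h import *
p=rack(-.0605,.036); to(p[0],p[1],.1594,Y)
E
```

```text
time_s: 35.15
position: [0.5246, 0.0325, 0.1623]
ee_rot: [[0.999, 0.045, -0.0], [0.045, -0.999, 0.0], [-0.0, -0.0, -1.0]]
ft_force: [0.3, 0.2, -3.7]
finger_gap: 0.134
grip_force: 60.9
slide [-0.03  0.27  0.29] twist 0.03 pos [0.5246 0.0325 0.1623] yaw 2.58 t 35.15
```

```bash
python3 -m crank '{"fingers":[0,0,0,0,0.2,0.25,0.3,0.4,0.55,0.6,0.6,0.6],"slide":[[0,0.25,0],[0,0,0.2],[0,0,0.1],[0,0,0],[0,0,0],[0,0,0],[0,0,0],[0,0,0],[0,0,0],[0,0,0],[0,0,0],[0,0,0]],"twist":[0,0,0,0,0,0,0,0,0,0,0,0]}'; python3 -m crank '{"fingers":[0.6,0.6,0.6,0.6,0.6,0.6,0.6,0.6,0.6,0.6,0.6,0.6,0.6],"slide":[[0,0,-1],[0,0,-2],[0,0,-3],[0,0,-2],[0,0,0],[-2,-2,-1],[-2,-3,-1],[-2,-4,0],[-2,-4,0],[-2,-4,0],[-1,-4,0],[0,-3,0],[0,0,0]],"twist":[0,0,0,0,0,0,0,0,0,0,0,0,0]}'; python3 - <<'E'
from h import *
import os
for c in ("scene","top"):
    viewer.capture(c)
    for q in ("bin_a_grip","bin_empty_grip"):
        for r in nets.regions_of(c,q): print(c,q,round(r["conf"],2),r["bbox"])
for y in (.036,-.052):
    g=np.r_[rack(-.068,y),.177]; print("pred fin top",proj("top",g).round(1),proj("scene",g).round(1))
im=viewer.capture("top")[:,:,::-1]; cv2.imwrite("pics/final.png",cv2.resize(im[180:370,250:510],None,fx=3,fy=3,interpolation=cv2.INTER_CUBIC))
E
```

```text
time_s: 36.65
position: [0.5247, 0.03, 0.1593]
ee_rot: [[0.999, 0.045, 0.0], [0.045, -0.999, -0.0], [0.0, 0.0, -1.0]]
ft_force: [-0.9, -0.3, -0.0]
finger_gap: 0.597
grip_force: 0.0
time_s: 38.28
position: [0.4031, 0.2661, 0.2578]
ee_rot: [[0.999, 0.048, -0.002], [0.048, -0.999, -0.002], [-0.002, 0.002, -1.0]]
ft_force: [-0.2, -0.4, -0.7]
finger_gap: 0.6
grip_force: 0.0
scene bin_a_grip 0.63 [230.1, 133.0, 42.9, 41.2]
scene bin_a_grip 0.62 [306.6, 217.0, 28.3, 47.6]
scene bin_empty_grip 0.92 [227.5, 134.6, 43.7, 39.9]
scene bin_empty_grip 0.36 [335.3, 333.5, 31.0, 48.0]
top bin_a_grip 0.7 [288.5, 237.1, 32.7, 47.8]
top bin_empty_grip 0.72 [453.3, 278.4, 39.8, 56.2]
pred fin top [303.  261.9] [317.5 222.3]
pred fin top [343.7 260.9] [294.4 205. ]
```

The picture allowance is used up, so I'll check the hung bins and the tray numerically.

```bash
python3 - <<'E'
from h import *
im=viewer.capture("top"); g=cv2.cvtColor(im,cv2.COLOR_RGB2GRAY)
for y in (.036,-.052):
    rim=[proj("top",np.r_[rack(-.115,y+d),.112]).round(1) for d in (-.035,.035)]; print("pred rim -x corners",rim)
v=int(rim[0][1]); 
for r in (275,282): print(r,[(u,int(g[r,u])) for u in range(282,372) if g[r,u]>150])
for r in range(240,300,4): print(r,''.join('#' if x>170 else '+' if x>120 else '.' for x in g[r,280:370]))
print("tray")
for r in range(274,356,3): print(r,''.join('#' if x>150 else '+' if x>80 else '.' for x in g[r,434:504]))
E
```

```text
pred rim -x corners [array([318.4, 285.7]), array([287.4, 286.6])]
pred rim -x corners [array([357.3, 284.7]), array([326.4, 285.5])]
275 [(288, 199), (289, 215), (290, 161), (304, 182), (305, 190), (306, 158), (317, 185), (318, 195), (326, 185), (327, 174), (356, 181), (357, 165)]
282 [(288, 200), (289, 215), (290, 157), (302, 160), (303, 211), (304, 208), (305, 156), (311, 153), (312, 153), (313, 154), (314, 156), (315, 156), (317, 171), (318, 191), (319, 159), (326, 168), (327, 204), (328, 200), (329, 194), (330, 193), (331, 193), (332, 193), (333, 193), (334, 191), (335, 194), (336, 197), (337, 199), (338, 200), (339, 198), (340, 169), (341, 156), (342, 197), (343, 206), (344, 205), (345, 208), (346, 196), (347, 188), (348, 188), (349, 183), (350, 186), (351, 191), (352, 193), (353, 196), (354, 163), (356, 187), (357, 173)]
240 ............+++++++++++++++++++++...+.........++++..++++++................++++++++++++++++
244 ....++++...........+..+..............++..+++..........+++...+.+........+...++++...........
248 .......#+..........+..+.............++.......##............+#+....
[... 2569 characters left out ...]
###+++++++++#+......+++++
331 +++++++..............+++++++##+++++.++++++#####++++++++++#+......+++++
334 +++++++....................+#############+######+++++++++#+......+++++
337 +++++++..........................................................+++++
340 +++++++..........................................................+++++
343 +++++++..........................................................+++++
346 +++++++..........................................................+++++
349 +++++++..........................................................+++++
352 +++++++++++++++++++++++++++++++++++++++......................+++++++++
355 ++++++++++++++++++++++++++++++++++++++++++++++++++++++++++++++++++++++
```

```bash
python3 - <<'E'
from h import *
print("bin rim", ray("top",477.5,314,.07),"fin",ray("top",486,313,.132),"hook", ray("top",484,286,.111)); print("tray",np.mean([ray("top",u,v,.024) for u,v in [(442,286),(498,288),(498.5,351),(441,351)]],0))
to(.41,-.378,.2)
arm.finish_job()
E
```

```text
bin rim [ 0.41536173 -0.38128796  0.07      ] fin [ 0.41536945 -0.38053686  0.132     ] hook [ 0.47734522 -0.38483331  0.111     ]
tray [ 0.40557385 -0.37733872  0.024     ]
slide [-2.26 64.19  5.93] twist 0 pos [0.4041 0.2642 0.2594] yaw 2.54 t 38.675
the job is handed in; nothing more can be done
```

I handed the job in at about 39 s: the empty bin stands within about 10 mm of the tray's centre, and both full bins (only two were present) hang within about 1 mm sideways of labels 2 and 3, though no verdict came back.

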